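# Vacuum-keep a lemon: load, lid, clip, hold the pump switch

### The job

Put the lemon into the clear box of the vacuum food keeper, shut the lid and then press the grey clip at its front fully down so that the box is sealed. Then push the sprung orange pump switch beside the box all the way over towards the box (the green dot), hold it there for two full seconds, and let it spring back to the middle. Never push the switch the other way, since that vents the box, or to the pump side before the clip is down, and leave the other things on the worktop where they are.

Things in the scene. Friction and masses are not known exactly. Their poses are not given: they have to be found in the camera images.
- vacuum_keeper: Countertop vacuum food keeper, fixed, footprint 165 (x) by 293 (y) mm. Origin: centre of its underside on the worktop; x points to its back (hinge side), y to its left (box side), z up. Left: clear open-topped box. Right: white pump console, y = -147 to -57 mm, flat top 86 mm above the worktop, carrying the orange switch. Clear white-framed lid hinged at the back, grey clip at the lid's front.
- box_floor (a point): Centre of the clear box's inner floor, at keeper y = +50 mm, 36 mm above the worktop; axes as the keeper's. The box is 155 mm (x) by 180 mm (y) inside, walls 5 mm, rim 118 mm above the worktop.
- keeper_lid (a joint): Lid hinge (rad): 0 = shut, grows as it opens, starts at 1.6 to 1.78 (standing up, leaning slightly back), stop at 1.95. Stiff: it stays where it is left and needs 1 to 2 N at its front edge; it can be pushed over from behind with closed fingers and pressed down.
- lid_hinge (a point): Middle of the lid's hinge axis, which runs along the keeper's y, at keeper x = +90.5, y = +50 mm, 119.5 mm above the worktop. The lid reaches 177 mm from the axis and is 202 mm wide. Its outer face lies 11.5 mm off the axis (131 mm above the worktop when shut); the clear pane inside the 18 mm wide white frame is 5 mm lower.
- lid_edge (a point): Middle of the lid's front edge, on its outer (upper when shut) face, 172 mm from the hinge axis; moves with the lid. Site axes are the lid's own: shut they equal the keeper's.
- keeper_clip (a joint): Hinge of the grey clip at the lid's front edge (rad): 0 = hanging down flat against the front of the box (sealed, when the lid is shut), grows as it swings outwards and up, about 1.57 = sticking straight out from the lid, starts at 1.1 to 1.6. Stiff: stays where it is left, about 2 N at its end. It is still open while the lid is lowered and closed afterwards.
- clip_hinge (a point): Middle of the clip's hinge axis (along the keeper's y), on the lid's front edge 179 mm from the lid's hinge axis and 4 mm above it when shut (123.5 mm above the worktop). The clip is 56 mm wide, 5 mm thick and reaches 37 mm from this axis.
- clip_end (a point): Middle of the clip's free end, 34 mm from its axis, on the outer face; moves with the clip.
- pump_switch (a joint): Spring-centred momentary toggle (rad): 0 = middle, + = towards the box and the green dot (pump), - = away from the box, white ring (vent); stops at +-0.5. Fully over takes about 4 N at the tip; it springs back when let go. The pump runs above 0.35.
- switch_tip (a point): Top of the orange-tipped switch lever, 46 mm above its pivot and 132 mm above the worktop when centred, at keeper x = -12 mm, y = -106 mm. The lever is 18 to 22 mm wide along the keeper's x and 9 to 12 mm thick along y; it swings along the keeper's y.
- lemon: Yellow lemon, 78 x 55 x 56 mm, loose, about 0.1 kg. Origin: middle of its underside as it lies at the start; x = its long (78 mm) axis, level; z up.
- lemon_center (a point): Middle of the lemon, 28 mm above the worktop at the start; axes as the lemon's.
- garlic: Garlic bulb, 60 x 57 x 58 mm, loose bystander; origin at its underside.
- onion: Brown onion, 82 x 83 x 94 mm, loose bystander; origin at its underside.
- tape_roll: Roll of pale packing tape lying flat, 98 mm across, 25 mm high, loose bystander; origin at its underside.
Not all that is in view belongs to the job. What is meant by the lemon is not purple, and is the smaller of those in its own colour.

How it is judged (in metres and radians):
On the way, in this order (a step that is already met when the one before it is completed fails the run):
1. the lemon lies in the box, let go (x of lemon_center in the frame of vacuum_keeper between -0.075 and 0.075 m and y of lemon_center in the frame of vacuum_keeper between -0.035 and 0.135 m and z of lemon_center in the frame of vacuum_keeper between 0.05 and 0.09 m and contact force between the fingers and lemon below 0.1 N and linear speed of lemon below 0.05 m/s), for 0.2 s.
2. the lid is shut on the box with the lemon in it (x of lemon_center in the frame of vacuum_keeper between -0.075 and 0.075 m and y of lemon_center in the frame of vacuum_keeper between -0.035 and 0.135 m and z of lemon_center in the frame of vacuum_keeper between 0.05 and 0.09 m and value of joint keeper_lid below 0.04 rad), for 0.2 s.
3. the clip is pressed down with the lid shut (all of step 2 and value of joint keeper_clip below 0.15 rad), for 0.2 s.
4. the pump switch is held over towards the box (over 0.35 rad for at least 1.5 s without a break) with the box sealed (all of step 3 and value of joint pump_switch above 0.35 rad), for 1.5 s.
5. the switch is let go and back in the middle (value of joint pump_switch between -0.08 and 0.08 rad and contact force between anything else and pump_switch below 0.1 N), for 0.2 s.
At the end, for the whole second after the job is handed in: the lemon lies at rest in the clear box, the lid is shut (under 0.04 rad), the clip is down (under 0.15 rad) and the switch stands in the middle (within 0.08 rad) (all of step 3 and linear speed of lemon below 0.05 m/s and value of joint pump_switch between -0.08 and 0.08 rad); the robot touches nothing.
It fails at once if the pump switch is pushed towards the box (over 0.25 rad) while the lid is not shut or the clip not down (value of joint pump_switch above 0.25 rad and (value of joint keeper_lid above 0.08 rad or value of joint keeper_clip above 0.25 rad)).
It fails at once if the switch is pushed to the vent side, away from the box (over 0.25 rad) (value of joint pump_switch below -0.25 rad).
It fails at once if a bystander (garlic, onion, tape roll) is moved more than 3 cm (distance of any of garlic, onion, tape_roll from where it was at the start of the episode above 0.03 m).
It also fails if it takes over 72 s, if anything falls off the work surface, if the arm or the gripper's body presses on something with over 40 N, if the wrist force passes 120 N, or if a joint passes its speed limit or range.

### The arm

A 6-joint arm with a two-finger parallel gripper is mounted at the origin on a cart in front of the work surface, level with it; the furniture and walls round the work are solid. World frame = base frame: x ahead of the robot, y to its left, z up, the work surface at z = 0. Lengths are in mm, angles in rad, forces in N, time in s.
With the tool pointing down it reaches from about 400 to 925 mm from the base axis. Payload 12.5 kg.
Tool frame: the origin (TCP) lies midway between the tips of the shut fingers; the grasp point (between the pads) lies behind it (env.pinch_z is the z of the grasp point in the tool frame, in mm); z points along the fingers, y is the line along which they close (so a half turn about z gives the same grasp; the last joint's range is limited). The gripper opens to 95 mm and grips with 3 to 60 N. Pads are 20 mm wide; open, the fingers measure 119 mm over their backs; the gripper's body (75 mm by 180 mm) begins 59 mm behind the grasp point.
Start: joints at [1.147, 0.491, 1.559, -0, 1.092, -0.106], TCP at [195.282, 593.727, 214.661] pointing down, gripper open.
Joint ranges: [-3.1, 3.1], [-0.84, 2.19], [0.05, 2.79], [-1.13, 4.28], [0.06, 2.93], [-2.69, 2.69]. Speed limits (rad/s): [2.22, 2.22, 2.79, 3.14, 3.14, 3.14].

### API

Orientations are given as a rotation vector (axis times angle).
In Python, from workcell import env, cams, hand_in gives the robot as it stands. The module is installed in compiled form; this text tells all that it offers.
- The arm moves only by the tool play_rows, never from a script. Its argument "moves" is a list of rows, each a list of 7 numbers: the shift along the tool's x, y, z in mm, then the turn, a rotation vector about the tool's x, y, z in rad, then the finger opening in mm, from 0 to 95.1. In form: [[x, y, z, ax, ay, az, gripper], ...]. A call has 1 to 20 rows; each row shifts and turns the commanded pose from where the row before left it, along the tool's axes as they then stand; what a row does not reach is not made up. A row lasts 1/8 s, in which the tool goes at most 62.5 mm and 10.7 degrees, less where a joint would pass 70% of its speed; a pose out of reach is approached as far as the arm can. A call with a gripper value outside its range is refused whole. The fingers move at their own pace and stop on an object; "force" is the grip in N (left out, the last holds). Time passes only in rows, so rows that do not move let the fingers close. It gives the time, the measured TCP pose, the force, the opening and the grip force at its end, in the units of the state.
- env.sense(): the state, without advancing time (a new reading comes with each control period).
- cams.snapshot(name): name is "side" or "top" or "wrist"; returns the picture (480x640x3 uint8, red, green, blue); there is no depth.
- cams.camera_model(name): a dict with "K" (3x3 intrinsics, pixels), "rvec" (rotation vector, rad) and "tvec" (3), from world to camera coordinates, as OpenCV has them. Camera axes: x right, y down, z forward; pixel columns grow to the right and rows downward; lengths in mm; the calibration is good to about 2 mm. A picture is of the moment at which its call begins: read the wrist's pose just before it. camera_model takes no time and is no camera call; for the wrist camera it gives the pose at the moment of the call.
- hand_in(): hands the job in; it is judged then, once.
The state is a dict: "t": time; "joint_pos": joint angles; "qd": joint speeds; "effort": joint torques, N m; "eef_pos": TCP position; "ee_rot": TCP orientation; "force": force on the tool from outside, world axes, zero at the start; "ft_torque": the same for the moment, N m; "opening": opening from 0.0 (shut) to 1.0 (fully open); "grasp_force": force on a finger pad.
Only numpy, scipy, OpenCV 4.12 (cv2) and the standard library are available. Lean on these libraries where they do the work, as an engineer would, in place of code of your own. Each camera call takes 0.05 s, during which the arm holds its last target. There are 200 camera calls.

## Working session

There is one attempt and no reset: what is moved stays moved. The work goes in short steps, Python scripts to look and compute and a tool call to move; the robot and the scene stay as the last step left them, time stands still between calls to the robot, and variables do not carry over. Pictures are saved under pics/ and viewed, at most 10 in all, crops included, and the job is handed in when it is done.

Besides the shell and the picture viewer there is one more tool, called after "Emit:" by a JSON object that holds its "method" and its "body". play_rows: Moves the arm, as the interface text tells. Its arguments: {"type":"object","properties":{"moves":{"type":"array"},"force":{"type":"number"}},"required":["moves"]}

```bash
mkdir -p pics
cat > h.py <<'E'
import numpy as np, cv2
from workcell import env, cams, hand_in
def snap(n,f):
    m=cams.camera_model(n); im=cams.snapshot(n); cv2.imwrite('pics/'+f,im[:,:,::-1]); return im,m
def ray(m,uv):
    R=cv2.Rodrigues(np.array(m['rvec'],float))[0]; t=np.array(m['tvec'],float).ravel()
    d=R.T@np.linalg.inv(np.array(m['K']))@np.array([uv[0],uv[1],1.]); return -R.T@t,d
def plane(m,uv,z):
    o,d=ray(m,uv); return o+d*(z-o[2])/d[2]
def tri(rs):
    A=0;b=0
    for o,d in rs:
        d=d/np.linalg.norm(d);P=np.eye(3)-np.outer(d,d);A=A+P;b=b+P@o
    return np.linalg.solve(A,b)
def proj(m,p):
    return cv2.projectPoints(np.array(p,float).reshape(-1,3),np.array(m['rvec'],float),np.array(m['tvec'],float),np.array(m['K'],float),None)[0].reshape(-1,2)
E
python3 - <<'E'
from h import *
for n in('top','side'): 
    im,m=snap(n,n+'0.png'); print(n,ray(m,(320,240)))
print(env.sense(),env.pinch_z)
E
```

```text
top (array([ 348.16648752,  -41.7165237 , 1098.12193542]), array([ 0.18270907,  0.01417167, -0.98321013]))
side (array([ 567.96348148, 1123.7155662 , 1131.53734628]), array([-0.04047356, -0.71612516, -0.69754294]))
{'t': 0.1, 'joint_pos': array([ 1.14739814e+00,  4.91477178e-01,  1.55936616e+00, -3.40201697e-05,
        1.09167194e+00, -1.05612387e-01]), 'qd': array([ 6.98299662e-05, -2.26776910e-03, -2.52537287e-03, -1.30386530e-03,
        3.15134748e-05,  7.84690632e-04]), 'effort': array([ 3.11388620e-03, -6.13628125e+01, -2.58609563e+01,  6.94210804e-02,
        4.69903811e-02, -8.72007217e-05]), 'eef_pos': array([195.2020709 , 593.52718021, 214.14160647]), 'ee_rot': array([-4.97021018e-01, -3.10181239e+00,  1.41115328e-03]), 'force': array([0.03867327, 0.21001003, 0.9255136 ]), 'ft_torque': array([-0.01444233, -0.05847784,  0.00356835]), 'grasp_force': 0.0, 'opening': 0.9993618416857689} -18.8
```

View pics/top0.png

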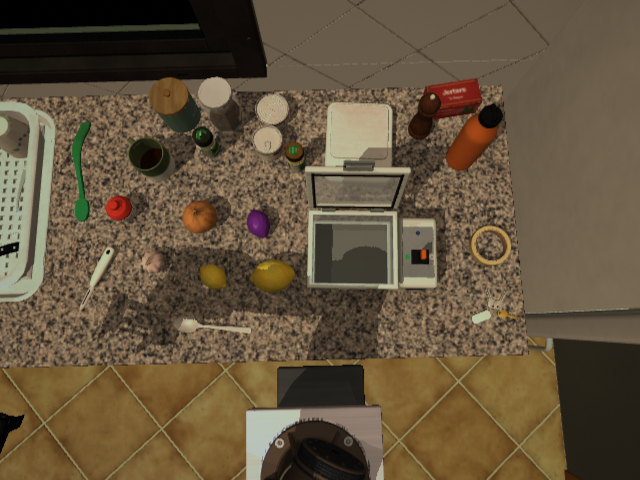

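View pics/side0.png

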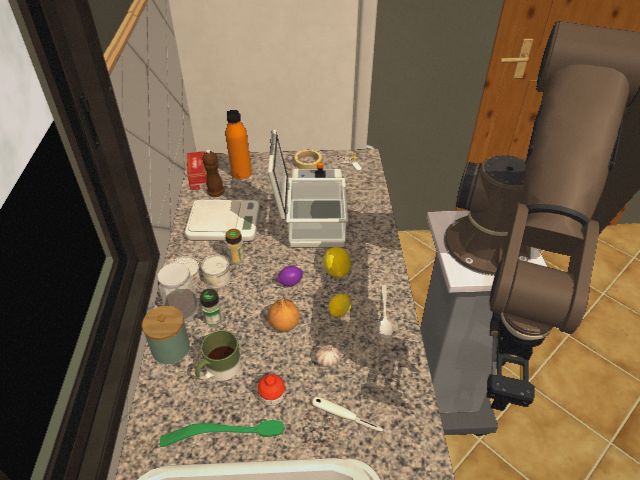

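The two views agree. Candidates for the lemon in the top view are small yellow (213,276), large yellow (272,277) and purple (258,223). I choose the small yellow one, and the next crop checks it. The keeper is at about (365,250) with its lid standing up, and the switch is at (422,256).

Run:
```python
from h import *
im=cv2.imread('pics/top0.png'); s=cv2.imread('pics/side0.png')
a=cv2.resize(im[155:300,300:445],None,fx=4,fy=4,interpolation=cv2.INTER_CUBIC)
b=cv2.resize(im[245:310,185:305],(220,119)); c=cv2.resize(s[230:330,310:360],(110,220))
o=np.zeros((600,800,3),np.uint8); o[:580,:580]=a; o[:119,580:800]=b; o[150:370,580:690]=c
cv2.imwrite('pics/crop1.png',o)
M={n:cams.camera_model(n) for n in('top','side')}
for n,i in(('top',im),('side',s)):
    h=cv2.cvtColor(i,cv2.COLOR_BGR2HSV); k=cv2.inRange(h,(20,120,60),(35,255,255))
    for q in cv2.findContours(k,0,2)[0]:
        if cv2.contourArea(q)>150:
            r=cv2.minAreaRect(q); print(n,cv2.contourArea(q),r, plane(M[n],r[0],28).round(1))
            bx=cv2.boxPoints(r); 
            print([plane(M[n],p,28)[:2].round() for p in bx])
```

```text
top 1431.5 ((542.7962036132812, 445.42437744140625), (71.3406753540039, 41.90534591674805), 83.79655456542969) [  61.4 -517.7   28. ]
[array([ 134., -469.]), array([ 141., -565.]), array([ -10., -565.]), array([ -17., -471.])]
top 1168.0 ((214.3502197265625, 401.8528747558594), (64.52684020996094, 49.96149444580078), 13.535857200622559) [174.5 226.5  28. ]
[array([140., 311.]), array([247., 287.]), array([209., 141.]), array([104., 167.])]
top 879.0 ((65.56702423095703, 382.0257873535156), (25.891328811645508, 66.80978393554688), 66.03751373291016) [227.6 573.8  28. ]
[array([226., 657.]), array([284., 519.]), array([229., 491.]), array([173., 628.])]
top 909.0 ((261.0961608886719, 383.98077392578125), (49.02902603149414, 30.00576400756836), 78.69007110595703) [211.4 118.6  28. ]
[array([260., 164.]), array([272.,  95.]), array([164.,  74.]), array([152., 141.])]
top 203.0 ((463.73638916015625, 362.644775390625), (12.567630767822266, 33.01405334472656), 87.79740142822266) [ 247.1 -354.    28. ]
[array([ 261., -316.]), array([ 262., -393.]), array([ 233., -392.]), array([ 233., -315.]
[... 201 characters left out ...]
02.]), array([  72., -451.])]
top 500.0 ((213.0, 277.0), (24.0, 26.0), 90.0) [463.4 234.4  28. ]
[array([493., 266.]), array([492., 203.]), array([434., 203.]), array([435., 265.])]
top 1026.5 ((272.4176940917969, 275.429443359375), (35.68505859375, 36.335853576660156), 40.60129928588867) [463.2  90.7  28. ]
[array([460., 152.]), array([526.,  95.]), array([467.,  29.]), array([402.,  87.])]
side 391.0 ((340.0, 305.0), (22.0, 22.0), 90.0) [464.2 237.6  28. ]
[array([491., 199.]), array([432., 202.]), array([439., 275.]), array([495., 272.])]
side 641.0 ((337.0, 262.0), (30.0, 28.0), 90.0) [460.4  82.5  28. ]
[array([497.,  20.]), array([415.,  24.]), array([426., 141.]), array([503., 137.])]
```

View pics/crop1.png

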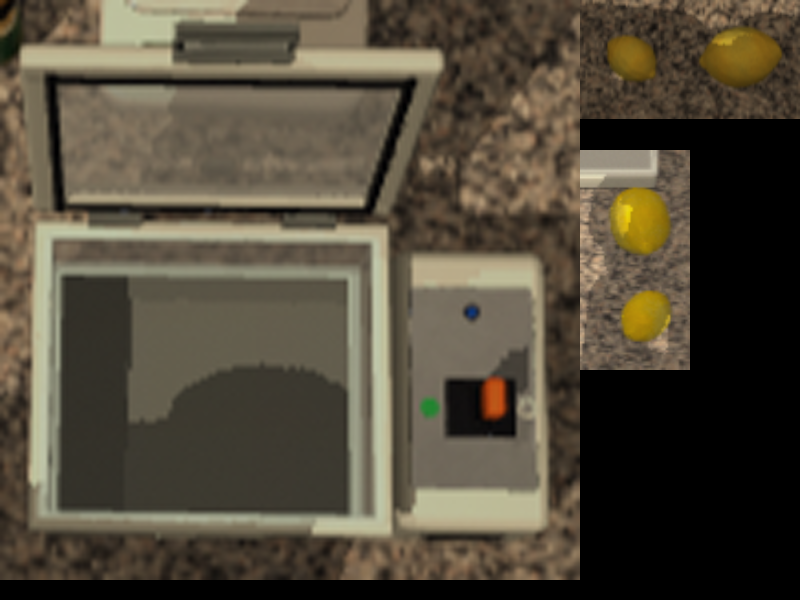

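The crop confirms the choice: the left lemon at (213,277) is clearly smaller than the one at (272,277). The box rim corners, lid and orange tip at (423,254) are sharp.

Run:
```python
from h import *
M={n:cams.camera_model(n) for n in('top','side')}
t=M['top']; f=lambda u,v:(300+u/4-.4,155+v/4-.4)
for nm,z,ps in(('rim',118,[(37,224),(388,226),(390,518),(33,515)]),('console',86,[(410,255),(543,257),(547,527),(400,522)]),('tip',132,[(494,385)])):
    for p in ps: print(nm,plane(t,f(*p),z).round(1))
print('lidtop corners')
for p in((22,48),(443,52)):
    print(plane(t,f(*p),119.5+177).round(1))
# lemon axis
for n in('top','side'):
    i=cv2.imread(f'pics/{n}0.png'); h=cv2.cvtColor(i,cv2.COLOR_BGR2HSV); k=cv2.inRange(h,(20,110,40),(35,255,255))
    c=(213,277) if n=='top' else (340,305)
    mk=np.zeros_like(k); mk[c[1]-18:c[1]+18,c[0]-18:c[0]+18]=1; v,u=np.nonzero((k>0)&(mk>0))
    P=np.array([plane(M[n],q,28)[:2] for q in zip(u,v)]); w,V=np.linalg.eigh(np.cov(P.T)); print(n,len(u),P.mean(0),4*np.sqrt(w),V[:,1])
# side view orange tip
i=cv2.imread('pics/side0.png');h=cv2.cvtColor(i,cv2.COLOR_BGR2HSV);k=cv2.inRange(h,(3,170,100),(15,255,255));mk=k[160:185,305:335];v,u=np.nonzero(mk);print(u.mean()+305,v.mean()+160,u.min()+305,u.max()+305,v.min()+160,v.max()+160)
```

```text
rim [598.8  -4.  118. ]
rim [ 592.  -202.6  118. ]
rim [ 426.9 -194.8  118. ]
rim [433.9   1.6 118. ]
console [ 582.2 -219.8   86. ]
console [ 578.8 -297.    86. ]
console [ 421.9 -288.5   86. ]
console [ 427.  -205.4   86. ]
tip [ 497.1 -253.6  132. ]
lidtop corners
[638.8  -5.5 296.5]
[ 631.1 -203.8  296.5]
top 544 [464.14908894 235.0867979 ] [55.68012498 73.36766741] [0.59979695 0.80015225]
side 430 [465.42223949 237.35684785] [58.791766   81.83381789] [0.41324651 0.9106192 ]
319.7857142857143 165.17857142857142 317 323 163 167
```

Emit:
{"method": "play_rows", "body": {"moves": [[0, 0, 0, 0, 0, 0.18, 95], [0, 0, 0, 0, 0, 0.18, 95], [0, 0, 0, 0, 0, 0.18, 95], [0, 0, 0, 0, 0, 0.18, 95], [0, 0, 0, 0, 0, 0.18, 95], [0, 0, 0, 0, 0, 0.18, 95], [0, 0, 0, 0, 0, 0.18, 95], [0, 0, 0, 0, 0, 0.18, 95], [0, 0, 0, 0, 0, 0.18, 95], [0, 0, 0, 0, 0, 0.18, 95], [-16, 42, 0, 0, 0, 0, 95], [-16, 42, 0, 0, 0, 0, 95], [-16, 42, 0, 0, 0, 0, 95], [-16, 42, 0, 0, 0, 0, 95], [-16, 42, 0, 0, 0, 0, 95], [-16, 42, 0, 0, 0, 0, 95], [-16, 42, 0, 0, 0, 0, 95], [-16, 42, 0, 0, 0, 0, 95], [-16, 42, 0, 0, 0, 0, 95], [-15, 40, 0, 0, 0, 0, 95]], "force": 12}}

```text
t: 2.6
eef_pos: [470.3, 239.2, 214.5]
ee_rot: [-2.739, -1.539, 0.0]
force: [-0.1, 0.4, -0.4]
opening: 0.996
grasp_force: 0.0
```

```bash
cat >> h.py <<'E'
from scipy.spatial.transform import Rotation as Ro
def togo(p,th=None):
    "shift in tool axes to world p; th: wanted tool-y azimuth (deg), tool pointing down"
    s=env.sense(); R=Ro.from_rotvec(s['ee_rot']); 
    print('t',round(s['t'],2),'pos',s['eef_pos'].round(1),'yaz',np.degrees(np.arctan2(*R.as_matrix()[1::-1,1])).round(1),'F',s['force'].round(1),'q',s['joint_pos'].round(2))
    print('shift tool',R.inv().apply(np.array(p)-s['eef_pos']).round(1))
    if th is not None:
        a=np.radians(th); W=np.array([[-np.sin(a),np.cos(a),0],[np.cos(a),np.sin(a),0],[0,0,-1]]).T
        print('turn tool',(R.inv()*Ro.from_matrix(W)).as_rotvec().round(3))
def kp(x,y,z=0,o=(511,-150.5),yaw=-0.037):
    c,s=np.cos(yaw),np.sin(yaw); return np.array([o[0]+c*x-s*y,o[1]+s*x+c*y,z])
E
python3 - <<'E'
from h import *
togo([464.5,236,9],-32)
im,m=snap('wrist','w1.png')
h=cv2.cvtColor(im,cv2.COLOR_RGB2HSV); k=cv2.inRange(h,(20,110,40),(35,255,255))
for q in cv2.findContours(k,0,2)[0]:
    if cv2.contourArea(q)>800:
        P=np.array([plane(m,p,28)[:2] for p in q[:,0]],np.float32); e=cv2.minAreaRect(P); print(cv2.contourArea(q),q[:,0].mean(0),e)
        el=cv2.fitEllipse(P);print(el)
E
```

```text
t 2.6 pos [470.3 239.2 214.5] yaz -31.4 F [-0.1  0.4 -0.4] q [0.35 0.35 1.8  0.   0.99 0.89]
shift tool [ -5.7  -3.2 205.5]
turn tool [-0.     0.     0.011]
1914.0 [385.45679012 357.55555556] ((445.9939880371094, 54.40822219848633), (46.79230880737305, 85.249267578125), 58.61615753173828)
((454.28424072265625, 65.67071533203125), (69.4645767211914, 83.87261199951172), 27.732097625732422)
1771.0 [133.10322581 272.83870968] ((255.33187866210938, 287.63116455078125), (50.029964447021484, 96.43595886230469), 3.759891986846924)
((261.73309326171875, 290.0180358886719), (49.82300567626953, 88.25403594970703), 7.698502540588379)
4717.0 [ 54.76168224 250.98130841] ((199.93299865722656, 346.0394592285156), (93.17405700683594, 96.40673828125), 41.14655685424805)
((197.0263214111328, 362.5950622558594), (73.87802124023438, 135.76156616210938), 60.16731643676758)
2708.5 [314.92708333 219.01041667] ((463.6929931640625, 235.15911865234375), (62.877716064453125, 63.35055160522461), 4.450314044952393)
((464.0877685546875, 235.3816680908203), (54.47529983520508, 72.35584259033203), 139.73695373535156)
3190.5 [ 54.76023392 185.01754386] ((250.60342407226562, 404.724365234375), (116.53795623779297, 57.6877555847168), 89.95800018310547)
((258.5600891113281, 402.2654113769531), (53.19324493408203, 108.8838119506836), 173.72254943847656)
```

View pics/w1.png

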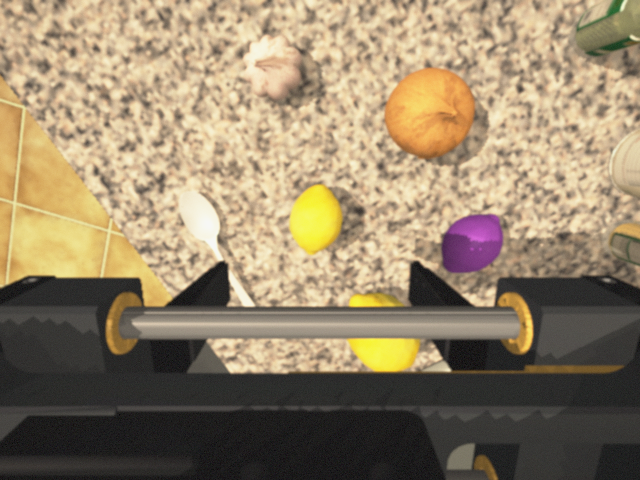

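The wrist view shows the small lemon at (315,219), alone between the fingers' lines, with its long axis at about 50°. The garlic (275,68) and onion (430,112) are clear of it.

Emit:
{"method": "play_rows", "body": {"moves": [[0, 0, 0, 0, 0, 0.12, 95], [-7, -3, 0, 0, 0, 0, 95], [0, 0, 50, 0, 0, 0, 95], [0, 0, 50, 0, 0, 0, 95], [0, 0, 50, 0, 0, 0, 95], [0, 0, 40, 0, 0, 0, 95], [0, 0, 15, 0, 0, 0, 95], [0, 0, 0, 0, 0, 0, 95], [0, 0, 0, 0, 0, 0, 40], [0, 0, 0, 0, 0, 0, 40], [0, 0, 0, 0, 0, 0, 40], [0, 0, 0, 0, 0, 0, 40], [0, 0, 0, 0, 0, 0, 40], [0, 0, 0, 0, 0, 0, 40], [0, 0, -20, 0, 0, 0, 40], [0, 0, -50, 0, 0, 0, 40], [0, 0, -50, 0, 0, 0, 40], [0, 0, -50, 0, 0, 0, 40], [0, 0, -50, 0, 0, 0, 40], [0, 0, 0, 0, 0, 0, 40]], "force": 12}}

```text
t: 5.15
eef_pos: [463.8, 237.3, 232.7]
ee_rot: [2.826, 1.372, 0.009]
force: [-0.5, -0.7, -2.1]
opening: 0.565
grasp_force: 12.0
```

Run:
```python
from h import *
togo(kp(-15,50,58),-92)
print(env.sense()['opening']*95.1,env.sense()['grasp_force'])
```

```text
t 5.15 pos [463.8 237.3 232.7] yaz -38.2 F [-0.5 -0.7 -2.1] q [0.35 0.32 1.79 0.   1.02 1.01]
shift tool [-244.9  234.8  174.1]
turn tool [ 0.    -0.006  0.939]
53.75783825953795 11.999805376399308
```

Emit:
{"method": "play_rows", "body": {"moves": [[0, 0, 0, 0, 0, 0.16, 40], [0, 0, 0, 0, 0, 0.16, 40], [0, 0, 0, 0, 0, 0.16, 40], [0, 0, 0, 0, 0, 0.16, 40], [0, 0, 0, 0, 0, 0.15, 40], [0, 0, 0, 0, 0, 0.15, 40], [6, 40, 0, 0, 0, 0, 40], [6, 44, 0, 0, 0, 0, 40], [6, 44, 0, 0, 0, 0, 40], [6, 44, 0, 0, 0, 0, 40], [6, 44, 0, 0, 0, 0, 40], [6, 44, 0, 0, 0, 0, 40], [5, 44, 0, 0, 0, 0, 40], [5, 32, 0, 0, 0, 0, 40], [0, 0, 0, 0, 0, 0, 40], [0, 0, 0, 0, 0, 0, 40]]}}

```text
t: 7.15
eef_pos: [496.2, -100.0, 228.5]
ee_rot: [-3.14, 0.057, 0.003]
force: [-0.0, -0.6, -1.3]
opening: 0.567
grasp_force: 12.0
```

Run:
```python
from h import *
togo(kp(-15,50,51),-92)
im,m=snap('top','t2.png'); im2,_=snap('side','s2.png'); cv2.imwrite('pics/c2.png',cv2.resize(np.hstack([im[120:340,250:470],im2[120:340,220:440]]),(800,400))[:,:,::-1])
```

```text
t 7.15 pos [ 496.2 -100.   228.5] yaz -92.1 F [-0.  -0.6 -1.3] q [-0.33  0.31  1.83  0.    1.01  1.28]
shift tool [  2.1   0.  177.5]
turn tool [-0.001  0.002 -0.002]
```

View pics/c2.png

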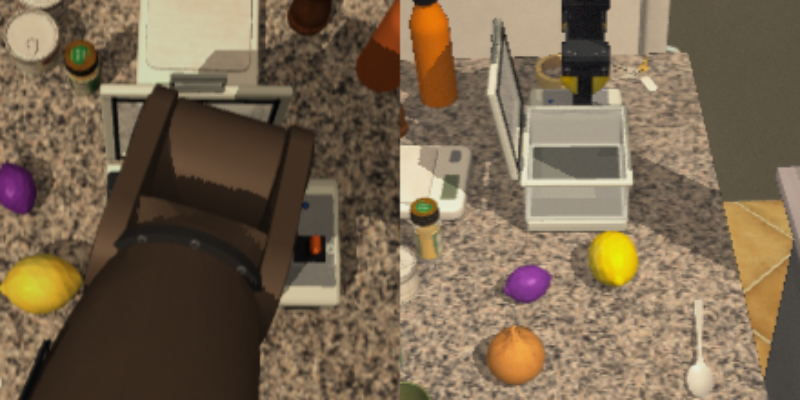

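Image: the arm stands over the box, holding the lemon above it. In the side crop (585,85) the gripper is clear of the lid. I lower it now.

Emit:
{"method": "play_rows", "body": {"moves": [[0, 0, 40, 0, 0, 0, 40], [0, 0, 40, 0, 0, 0, 40], [0, 0, 40, 0, 0, 0, 40], [0, 0, 30, 0, 0, 0, 40], [0, 0, 20, 0, 0, 0, 40], [0, 0, 7, 0, 0, 0, 40], [0, 0, 0, 0, 0, 0, 40], [0, 0, 0, 0, 0, 0, 40]]}}

```text
t: 8.25
eef_pos: [497.1, -100.5, 53.4]
ee_rot: [3.141, -0.056, 0.002]
force: [-0.6, 0.0, -1.5]
opening: 0.559
grasp_force: 12.0
```

Emit:
{"method": "play_rows", "body": {"moves": [[0, 0, 0, 0, 0, 0, 80], [0, 0, 0, 0, 0, 0, 80], [0, 0, 0, 0, 0, 0, 80], [0, 0, 0, 0, 0, 0, 80], [0, 0, -30, 0, 0, 0, 80], [0, 0, -50, 0, 0, 0, 80], [0, 0, -60, 0, 0, 0, 80], [0, 0, -60, 0, 0, 0, 0], [0, 0, -60, 0, 0, 0, 0], [0, 0, -60, 0, 0, 0, 0], [0, 0, 0, 0, 0, 0, 0]]}}

```text
t: 9.62
eef_pos: [497.5, -100.8, 376.8]
ee_rot: [3.139, -0.057, 0.012]
force: [-0.1, 0.6, -1.7]
opening: 0.475
grasp_force: 0.0
```

Run:
```python
from h import *
togo(kp(185,50,375),-92.1)
im,m=snap('top','t3.png'); im2,m2=snap('side','s3.png'); im3,_=snap('wrist','w3.png')
cv2.imwrite('pics/c3.png',cv2.resize(np.hstack([im2[120:300,220:400],im3[:,80:560][::1].copy() if 0 else cv2.resize(im3,(240,180))]),(800,343))[:,:,::-1])
```

```text
t 9.62 pos [ 497.5 -100.8  376.8] yaz -92.1 F [-0.1  0.6 -1.7] q [-0.33  0.18  1.59  0.    1.36  1.28]
shift tool [200.3  -0.7   3.3]
turn tool [ 0.002 -0.008  0.   ]
```

View pics/c3.png

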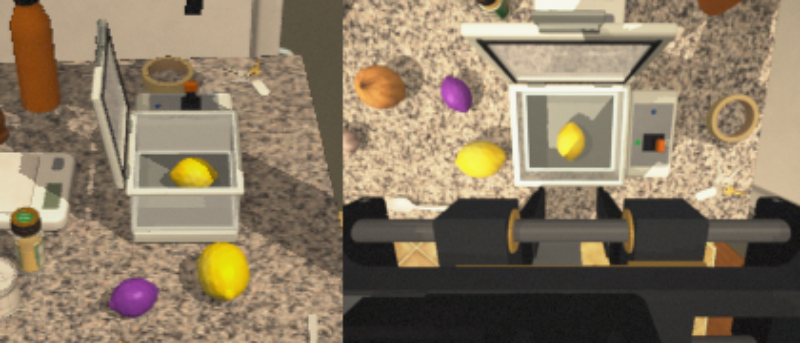

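The lemon lies in the box, at side crop (192,173) and wrist crop (570,140), and has been let go. Next I go behind the lid.

Emit:
{"method": "play_rows", "body": {"moves": [[40, 0, 0, 0, 0, 0, 0], [40, 0, 0, 0, 0, 0, 0], [40, 0, 0, 0, 0, 0, 0], [40, 0, 0, 0, 0, 0, 0], [40, 0, 0, 0, 0, 0, 0], [0, 0, 0, 0, 0, 0, 0], [0, 0, 30, 0, 0, 0, 0], [0, 0, 40, 0, 0, 0, 0], [0, 0, 30, 0, 0, 0, 0], [0, 0, 5, 0, 0, 0, 0], [0, 0, 0, 0, 0, 0, 0]]}}

```text
t: 11.15
eef_pos: [696.4, -107.9, 268.0]
ee_rot: [-3.141, 0.057, 0.0]
force: [-0.2, -0.4, 0.0]
opening: 0.004
grasp_force: 0.0
```

Run:
```python
from h import *
togo(kp(185,50,269),-92.1)
for f in np.arange(1.75,-.01,-.15):
    r=150+15*(1.75-f)/1.75
    n=11.5+10*np.sin(f)
    print(round(f,2), (90.5-r*np.cos(f)+n*np.sin(f)).round(), (119.5+r*np.sin(f)+n*np.cos(f)).round())
im2,m2=snap('side','s4.png')
cv2.imwrite('pics/c4.png',cv2.resize(im2[90:300,190:400],(600,600))[:,:,::-1])
```

```text
t 11.15 pos [ 696.4 -107.9  268. ] yaz -92.1 F [-0.2 -0.4  0. ] q [-0.25  0.57  1.27  0.    1.3   1.36]
shift tool [ 1.3 -0.6 -1. ]
turn tool [-0.  0.  0.]
1.75 138.0 263.0
1.6 116.0 270.0
1.45 93.0 274.0
1.3 70.0 273.0
1.15 46.0 270.0
1.0 23.0 262.0
0.85 1.0 251.0
0.7 -20.0 236.0
0.55 -37.0 218.0
0.4 -52.0 197.0
0.25 -64.0 173.0
0.1 -72.0 148.0
```

View pics/c4.png

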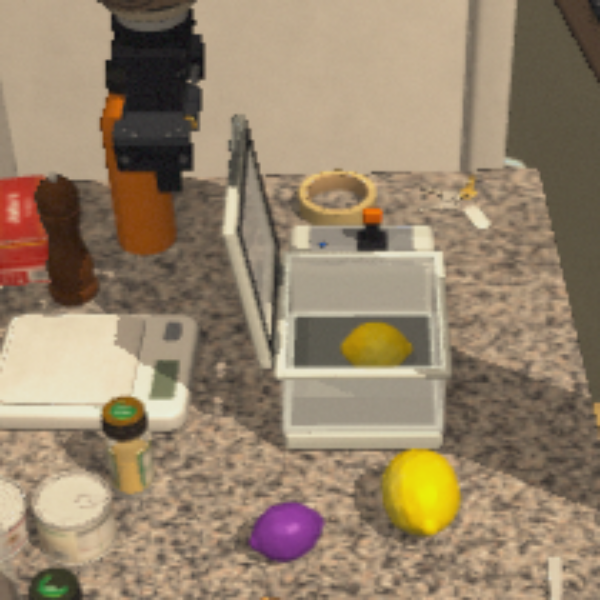

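The gripper (crop 150,150) hangs behind the lid with its tips below the lid's top edge at (238,118). I push now.

Emit:
{"method": "play_rows", "body": {"moves": [[-23, 0, 2, 0, 0, 0, 0], [-23, 0, 0, 0, 0, 0, 0], [-11, 0, -2, 0, 0, 0, 0], [-11, 0, -2, 0, 0, 0, 0], [-12, 0, -2, 0, 0, 0, 0], [-11, 0, -2, 0, 0, 0, 0], [-12, 0, 0, 0, 0, 0, 0], [-11, 0, 1, 0, 0, 0, 0], [-12, 0, 1, 0, 0, 0, 0], [-12, 0, 2, 0, 0, 0, 0], [-11, 0, 4, 0, 0, 0, 0], [-12, 0, 4, 0, 0, 0, 0], [0, 0, 0, 0, 0, 0, 0]]}}

```text
t: 12.82
eef_pos: [534.8, -101.9, 261.5]
ee_rot: [-3.141, 0.057, 0.001]
force: [0.7, 0.1, 0.9]
opening: 0.003
grasp_force: 0.0
```

Emit:
{"method": "play_rows", "body": {"moves": [[-11, 0, 5, 0, 0, 0, 0], [-11, 0, 6, 0, 0, 0, 0], [-11, 0, 7, 0, 0, 0, 0], [-10, 0, 8, 0, 0, 0, 0], [-9, 0, 9, 0, 0, 0, 0], [-8, 0, 9, 0, 0, 0, 0], [-8, 0, 10, 0, 0, 0, 0], [-7, 0, 11, 0, 0, 0, 0], [-6, 0, 12, 0, 0, 0, 0], [-6, 0, 12, 0, 0, 0, 0], [-4, 0, 12, 0, 0, 0, 0], [-4, 0, 13, 0, 0, 0, 0], [0, 0, 10, 0, 0, 0, 0], [0, 0, 6, 0, 0, 0, 0], [0, 0, 3, 0, 0, 0, 0], [0, 0, 2, 0, 0, 0, 0], [0, 0, 0, 0, 0, 0, 0]]}}

```text
t: 14.95
eef_pos: [441.1, -98.6, 130.2]
ee_rot: [3.14, -0.056, 0.004]
force: [-16.8, 4.4, 63.0]
opening: -0.0
grasp_force: 31.6
```

Run:
```python
from h import *
togo(kp(-72,50,128),-92.1)
im2,m2=snap('side','s5.png')
cv2.imwrite('pics/c5.png',cv2.resize(im2[90:300,190:400],(600,600))[:,:,::-1])
print(proj(m2,[kp(-88.5,50,123.5),kp(-125,50,123.5)]))
```

```text
t 14.95 pos [441.1 -98.6 130.2] yaz -92.0 F [-16.8   4.4  63. ] q [-0.37  0.37  2.07 -0.    0.7   1.24]
shift tool [-0.2 -0.8  2.2]
turn tool [ 0.001 -0.003  0.001]
[[345.33998319 195.39419932]
 [357.62589694 195.31191607]]
```

View pics/c5.png

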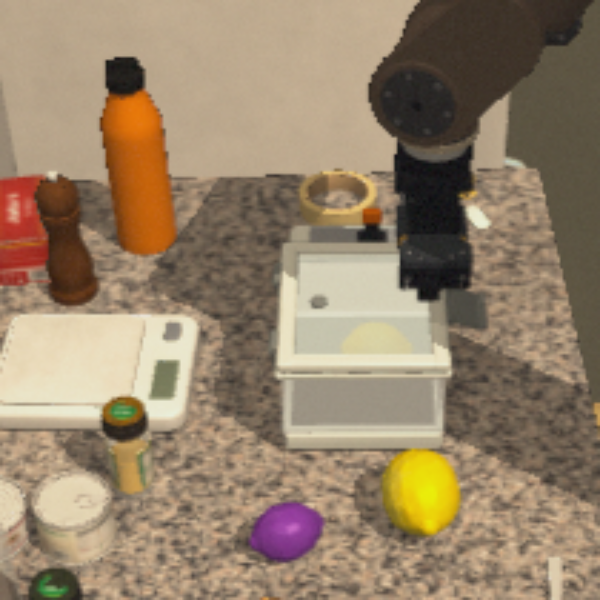

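The lid is shut: its frame is flat on the rim, the lemon shows through the pane, and contact at z = 130 matches. The grey clip sticks out to the front at crop (468,308). Next I lift and press the clip.

Emit:
{"method": "play_rows", "body": {"moves": [[0, 0, -10, 0, 0, 0, 0], [0, 0, -25, 0, 0, 0, 0], [-19, 0, 0, 0, 0, 0, 0], [-19, 0, 0, 0, 0, 0, 0], [0, 0, 0, 0, 0, 0, 0]]}}

```text
t: 15.62
eef_pos: [402.4, -97.1, 161.8]
ee_rot: [-3.141, 0.058, -0.0]
force: [-0.0, -0.2, -0.3]
opening: 0.004
grasp_force: 0.0
```

Run:
```python
from h import *
togo(kp(-110,50,130),-92.1)
```

```text
t 15.62 pos [402.4 -97.1 161.8] yaz -92.1 F [-0.  -0.2 -0.3] q [-0.4   0.27  2.11  0.    0.76  1.21]
shift tool [ 0.5 -0.7 31.8]
turn tool [-0. -0.  0.]
```

Reach is fine. I press down to about z = 98, then in towards the box.

Emit:
{"method": "play_rows", "body": {"moves": [[0, 0, 16, 0, 0, 0, 0], [0, 0, 10, 0, 0, 0, 0], [0, 0, 6, 0, 0, 0, 0], [0, 0, 6, 0, 0, 0, 0], [0, 0, 6, 0, 0, 0, 0], [0, 0, 6, 0, 0, 0, 0], [0, 0, 6, 0, 0, 0, 0], [0, 0, 6, 0, 0, 0, 0], [0, 0, 3, 0, 0, 0, 0], [0, 0, 0, 0, 0, 0, 0]]}}

```text
t: 16.88
eef_pos: [402.7, -97.1, 96.3]
ee_rot: [-3.141, 0.057, 0.001]
force: [-1.5, -0.2, -1.2]
opening: 0.005
grasp_force: 0.8
```

Emit:
{"method": "play_rows", "body": {"moves": [[3, 0, 0, 0, 0, 0, 0], [3, 0, 0, 0, 0, 0, 0], [3, 0, 0, 0, 0, 0, 0], [2, 0, 0, 0, 0, 0, 0], [2, 0, 0, 0, 0, 0, 0], [0, 0, 0, 0, 0, 0, 0]]}}

```text
t: 17.62
eef_pos: [404.6, -96.3, 95.7]
ee_rot: [-3.136, 0.053, 0.038]
force: [-63.0, -26.3, 31.4]
opening: 0.004
grasp_force: 31.2
```

Emit:
{"method": "play_rows", "body": {"moves": [[-6, 0, 0, 0, 0, 0, 0], [-7, 0, 0, 0, 0, 0, 0], [0, 0, -30, 0, 0, 0, 0], [0, 0, -50, 0, 0, 0, 0], [0, 0, -60, 0, 0, 0, 0], [0, 40, -40, 0, 0, 0, 0], [0, 50, 0, 0, 0, 0, 0], [0, 50, 0, 0, 0, 0, 0], [0, 0, 0, 0, 0, 0, 0]]}}

```text
t: 18.75
eef_pos: [398.0, -239.8, 276.8]
ee_rot: [3.14, -0.062, 0.002]
force: [0.4, -0.4, 1.0]
opening: 0.008
grasp_force: 0.0
```

Run:
```python
from h import *
togo(kp(-12,-140,160),-92.1)
im,m=snap('side','s6.png'); w,mw=snap('wrist','w6.png'); t,mt=snap('top','t6.png')
a=cv2.resize(im[160:260,280:380],(300,300),interpolation=2); b=cv2.resize(w,(400,300)); c=cv2.resize(t[200:300,300:450],(450,300),interpolation=2)
o=np.zeros((600,800,3),np.uint8);o[:300,:300]=a;o[:300,320:720]=b;o[300:,:450]=c
cv2.imwrite('pics/c6.png',o[:,:,::-1])
print(proj(m,[kp(-88.5,50,123.5),kp(-90,50,88),kp(-125,50,123)]))
```

```text
t 18.75 pos [ 398.  -239.8  276.8] yaz -92.3 F [ 0.4 -0.4  1. ] q [-0.68  0.19  1.85  0.    1.1   0.93]
shift tool [ 97.5  46.2 116.9]
turn tool [ 0.001 -0.001 -0.003]
[[345.33998319 195.39419932]
 [345.40831522 204.50143911]
 [357.61715022 195.44214712]]
```

View pics/c6.png

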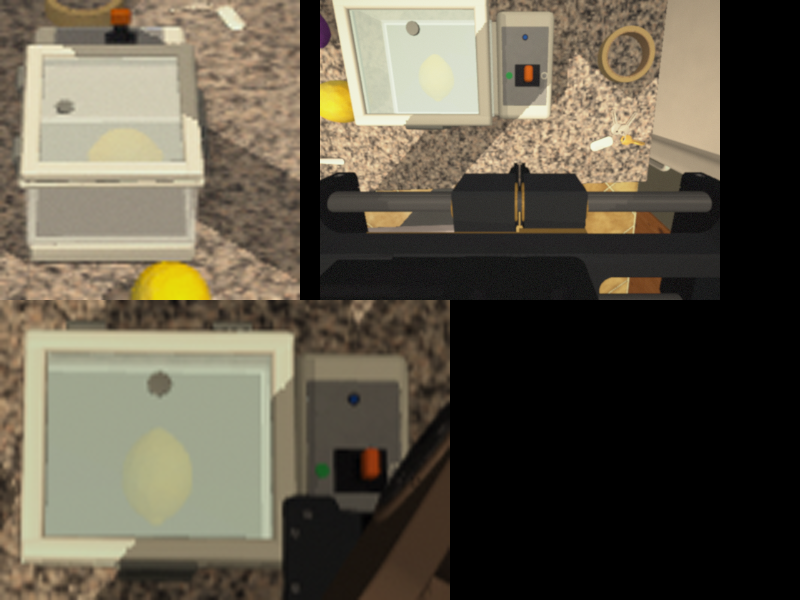

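The clip now hangs down: top crop (155,570), a thin dark strip under the lid's front edge. The lid is shut and the lemon is inside. I check the clip's depth numerically.

Run:
```python
from h import *
K=lambda x,y,z:kp(x,y,z)
m=cams.camera_model('wrist'); mt=cams.camera_model('top')
for n,mm,f in(('wrist',m,'w6.png'),('top',mt,'t6.png')):
    g=cv2.cvtColor(cv2.imread('pics/'+f),cv2.COLOR_BGR2GRAY)
    for c,rr in((0,33),(.15,33),(.3,33)):
        p=K(-88.5-37*np.sin(c)-5*np.cos(c),50,123.5-37*np.cos(c)+5*np.sin(c)); print(n,c,proj(mm,[p]).round(1))
    a=proj(mm,[K(-80,50,131)])[0]; b=proj(mm,[K(-86.5,50,131)])[0]; print('lid edge',b.round(1))
    u,v=int(a[0]),int(a[1]); print(u,v-2,g[v-2:v+24,u],g[v-2:v+24,u+3])
```

```text
wrist 0 [[185.5 198.1]]
wrist 0.15 [[185.6 203.4]]
wrist 0.3 [[185.4 208.6]]
lid edge [166.6 197.6]
165 188 [189 190 187 192 188 185 182 184 182 179 169 152 137 117 113 107 101  90
  88 109 141 156 165 164 148 128] [190 189 189 187 186 184 187 181 182 179 167 153 134 119 111 106 101  91
  83  98 119 135 138 135 132 121]
top 0 [[352.1 289.7]]
top 0.15 [[352.1 292.1]]
top 0.3 [[352.2 294.4]]
lid edge [353.2 285. ]
353 280 [124 130 129 128 129 121  91  65  59  47  34  31  36  36  58  67  47  26
  23  27  36  39  41  58  67  60] [125 130 129 129 130 121  92  66  58  48  34  30  34  43  57  62  56  52
  45  37  41  42  37  33  44  53]
```

Emit:
{"method": "play_rows", "body": {"moves": [[0, -50, 0, 0, 0, 0, 0], [0, -50, 0, 0, 0, 0, 0], [-8, -43, 0, 0, 0, 0, 0], [0, 0, 50, 0, 0, 0, 0], [0, 0, 50, 0, 0, 0, 0], [0, 0, 50, 0, 0, 0, 0], [0, 0, 37, 0, 0, 0, 0], [0, 0, 0, 0, 0, 0, 0], [3, 0, 0, 0, 0, 0, 0], [3, 0, 0, 0, 0, 0, 0], [0, 0, 0, 0, 0, 0, 0]]}}

```text
t: 20.27
eef_pos: [401.6, -94.2, 90.6]
ee_rot: [3.14, -0.056, 0.003]
force: [-0.2, -0.1, -0.2]
opening: 0.004
grasp_force: 0.0
```

Emit:
{"method": "play_rows", "body": {"moves": [[1.5, 0, 0, 0, 0, 0, 0], [0, 0, 0, 0, 0, 0, 0]]}}

```text
t: 20.52
eef_pos: [402.5, -94.2, 89.8]
ee_rot: [3.141, -0.057, 0.0]
force: [-0.2, -0.5, 1.1]
opening: 0.004
grasp_force: 0.3
```

Emit:
{"method": "play_rows", "body": {"moves": [[1.5, 0, 0, 0, 0, 0, 0], [0, 0, 0, 0, 0, 0, 0]]}}

```text
t: 20.78
eef_pos: [403.1, -94.0, 89.5]
ee_rot: [-3.14, 0.057, 0.003]
force: [-4.5, -0.2, 4.4]
opening: 0.006
grasp_force: 3.0
```

Emit:
{"method": "play_rows", "body": {"moves": [[1.5, 0, 0, 0, 0, 0, 0], [0, 0, 0, 0, 0, 0, 0]]}}

```text
t: 21.02
eef_pos: [403.6, -93.9, 89.3]
ee_rot: [-3.14, 0.056, 0.007]
force: [-8.5, -2.7, 6.7]
opening: 0.002
grasp_force: 5.6
```

Emit:
{"method": "play_rows", "body": {"moves": [[-5, 0, 0, 0, 0, 0, 0], [0, 0, -20, 0, 0, 0, 0], [0, 0, 0, 0, 0, 0, 0], [2, 0, 0, 0, 0, 0, 0], [1.5, 0, 0, 0, 0, 0, 0], [0, 0, 0, 0, 0, 0, 0]]}}

```text
t: 21.78
eef_pos: [403.9, -94.2, 109.2]
ee_rot: [-3.141, 0.057, 0.001]
force: [0.5, 0.1, 0.2]
opening: 0.004
grasp_force: 0.0
```

Emit:
{"method": "play_rows", "body": {"moves": [[1.5, 0, 0, 0, 0, 0, 0], [0, 0, 0, 0, 0, 0, 0]]}}

```text
t: 22.02
eef_pos: [404.2, -94.0, 109.3]
ee_rot: [-3.14, 0.056, 0.005]
force: [-5.2, -3.1, 1.1]
opening: 0.007
grasp_force: 3.0
```

Emit:
{"method": "play_rows", "body": {"moves": [[1.5, 0, 0, 0, 0, 0, 0], [0, 0, 0, 0, 0, 0, 0]]}}

```text
t: 22.28
eef_pos: [404.3, -93.9, 109.1]
ee_rot: [-3.14, 0.056, 0.009]
force: [-13.9, -5.0, 7.0]
opening: 0.003
grasp_force: 6.6
```

Emit:
{"method": "play_rows", "body": {"moves": [[1.5, 0, 0, 0, 0, 0, 0], [0, 0, 0, 0, 0, 0, 0]]}}

```text
t: 22.52
eef_pos: [404.4, -93.8, 109.0]
ee_rot: [-3.139, 0.055, 0.014]
force: [-19.9, -9.3, 10.5]
opening: 0.006
grasp_force: 10.3
```

Contact is within about 1 mm at both heights and stiff, so the clip is flat (≲0.05 rad). Next is the switch.

Emit:
{"method": "play_rows", "body": {"moves": [[-10, 0, 0, 0, 0, 0, 0], [0, 0, -50, 0, 0, 0, 0], [0, 0, -60, 0, 0, 0, 0], [0, 50, 0, 0, 0, 0, 0], [0, 50, 0, 0, 0, 0, 0], [0, 50, 0, 0, 0, 0, 0], [0, 45, 0, 0, 0, 0, 0], [0, 0, 0, 0, 0, 0, 0]]}}

```text
t: 23.52
eef_pos: [391.1, -291.3, 219.2]
ee_rot: [3.141, -0.061, 0.0]
force: [-0.3, 0.5, 0.2]
opening: 0.007
grasp_force: 0.0
```

Run:
```python
from h import *
togo(kp(-12,-142,112),-92.1)
im,m=snap('wrist','w7.png'); h=cv2.cvtColor(im,cv2.COLOR_RGB2HSV);k=cv2.inRange(h,(3,190,90),(13,255,255))
for q in cv2.findContours(k,0,2)[0]:
    if cv2.contourArea(q)>60:
        x,y,w,hh=cv2.boundingRect(q); print((x,y,w,hh),[plane(m,p,132).round(1) for p in((x,y+hh/2),(x+w,y+hh/2),(x+w/2,y+hh/2))])
print(kp(-12,-106,132))
```

```text
t 23.52 pos [ 391.1 -291.3  219.2] yaz -92.2 F [-0.3  0.5  0.2] q [-0.78  0.29  1.88  0.    0.97  0.83]
shift tool [102.6  -3.3 107.2]
turn tool [ 0.    -0.    -0.002]
(253, 89, 20, 32) [array([ 490.4, -249.2,  132. ]), array([ 489.9, -263.3,  132. ]), array([ 490.1, -256.2,  132. ])]
[ 495.08710787 -255.98355258  132.        ]
```

Emit:
{"method": "play_rows", "body": {"moves": [[50, 0, 0, 0, 0, 0, 0], [52, -3, 0, 0, 0, 0, 0], [0, 0, 0, 0, 0, 0, 0], [0, 0, 50, 0, 0, 0, 0], [0, 0, 40, 0, 0, 0, 0], [0, 0, 17, 0, 0, 0, 0], [0, 0, 0, 0, 0, 0, 0]]}}

```text
t: 24.45
eef_pos: [493.0, -289.1, 112.5]
ee_rot: [-3.14, 0.056, 0.002]
force: [0.0, -0.2, 0.8]
opening: 0.007
grasp_force: 0.0
```

Emit:
{"method": "play_rows", "body": {"moves": [[0, -7, 0, 0, 0, 0, 0], [0, -7, 0, 0, 0, 0, 0], [0, -3, 0, 0, 0, 0, 0], [0, 0, 0, 0, 0, 0, 0]]}}

```text
t: 24.95
eef_pos: [494.2, -272.3, 113.0]
ee_rot: [3.141, -0.056, 0.001]
force: [-0.1, 0.1, -0.5]
opening: 0.006
grasp_force: 0.0
```

Emit:
{"method": "play_rows", "body": {"moves": [[0, -4, 0, 0, 0, 0, 0], [0, -4, 0, 0, 0, 0, 0], [0, 0, 0, 0, 0, 0, 0]]}}

```text
t: 25.32
eef_pos: [494.3, -264.4, 112.6]
ee_rot: [-3.141, 0.056, 0.0]
force: [-0.6, -0.8, -0.1]
opening: 0.007
grasp_force: 0.3
```

Emit:
{"method": "play_rows", "body": {"moves": [[0, -4, 0, 0, 0, 0, 0], [0, -3, 0, 0, 0, 0, 0], [0, 0, 0, 0, 0, 0, 0]]}}

```text
t: 25.7
eef_pos: [494.6, -257.5, 112.6]
ee_rot: [3.141, -0.056, 0.0]
force: [-0.3, -1.9, -0.8]
opening: 0.005
grasp_force: 1.0
```

Emit:
{"method": "play_rows", "body": {"moves": [[0, -3, 0, 0, 0, 0, 0], [0, -3, 0, 0, 0, 0, 0], [0, 0, 0, 0, 0, 0, 0]]}}

```text
t: 26.08
eef_pos: [494.7, -251.8, 112.4]
ee_rot: [3.141, -0.056, 0.0]
force: [-0.3, -6.7, -4.2]
opening: 0.006
grasp_force: 3.0
```

Emit:
{"method": "play_rows", "body": {"moves": [[0, -2, 0, 0, 0, 0, 0], [0, 0, 0, 0, 0, 0, 0]]}}

```text
t: 26.32
eef_pos: [494.8, -250.4, 112.4]
ee_rot: [3.14, -0.056, 0.0]
force: [-0.9, -9.4, -5.5]
opening: 0.006
grasp_force: 4.9
```

Emit:
{"method": "play_rows", "body": {"moves": [[0, -2, 0, 0, 0, 0, 0], [0, 0, 0, 0, 0, 0, 0]]}}

```text
t: 26.58
eef_pos: [494.9, -250.0, 112.4]
ee_rot: [3.137, -0.056, 0.001]
force: [-2.5, -20.0, -8.6]
opening: 0.006
grasp_force: 10.0
```

The force jumped at the stop, so the switch is fully over. I hold it there.

Emit:
{"method": "play_rows", "body": {"moves": [[0, 0, 0, 0, 0, 0, 0], [0, 0, 0, 0, 0, 0, 0], [0, 0, 0, 0, 0, 0, 0], [0, 0, 0, 0, 0, 0, 0], [0, 0, 0, 0, 0, 0, 0], [0, 0, 0, 0, 0, 0, 0], [0, 0, 0, 0, 0, 0, 0], [0, 0, 0, 0, 0, 0, 0], [0, 0, 0, 0, 0, 0, 0], [0, 0, 0, 0, 0, 0, 0], [0, 0, 0, 0, 0, 0, 0], [0, 0, 0, 0, 0, 0, 0], [0, 0, 0, 0, 0, 0, 0], [0, 0, 0, 0, 0, 0, 0], [0, 0, 0, 0, 0, 0, 0], [0, 0, 0, 0, 0, 0, 0], [0, 0, 0, 0, 0, 0, 0], [0, 0, 0, 0, 0, 0, 0], [0, 0, 0, 0, 0, 0, 0], [0, 0, 0, 0, 0, 0, 0]]}}

```text
t: 29.08
eef_pos: [494.9, -250.0, 112.4]
ee_rot: [3.137, -0.056, 0.001]
force: [-2.9, -20.0, -9.3]
opening: 0.003
grasp_force: 9.8
```

Emit:
{"method": "play_rows", "body": {"moves": [[0, 4, 0, 0, 0, 0, 0], [0, 4, 0, 0, 0, 0, 0], [0, 4, 0, 0, 0, 0, 0], [0, 4, 0, 0, 0, 0, 0], [0, 8, 0, 0, 0, 0, 0], [0, 10, 0, 0, 0, 0, 0], [0, 6, 0, 0, 0, 0, 0], [0, 0, 0, 0, 0, 0, 0], [0, 0, -40, 0, 0, 0, 0], [0, 0, -60, 0, 0, 0, 0], [-40, 0, -40, 0, 0, 0, 0], [-40, 0, 0, 0, 0, 0, 0], [0, 0, 0, 0, 0, 0, 0], [0, 0, 0, 0, 0, 0, 0]]}}

```text
t: 30.82
eef_pos: [413.9, -284.8, 252.7]
ee_rot: [3.141, -0.057, 0.001]
force: [1.3, -0.3, -0.8]
opening: 0.006
grasp_force: 0.0
```

Run:
```python
from h import *
togo([0,0,0])
im,m=snap('wrist','w8.png'); s,_=snap('side','s8.png')
h=cv2.cvtColor(im,cv2.COLOR_RGB2HSV);k=cv2.inRange(h,(3,190,90),(13,255,255))
for q in cv2.findContours(k,0,2)[0]:
    if cv2.contourArea(q)>60:
        x,y,w,hh=cv2.boundingRect(q); print((x,y,w,hh),plane(m,(x+w/2,y+hh/2),132).round(1))
o=np.hstack([cv2.resize(im,(400,300)),cv2.resize(s[160:260,280:380],(300,300))]); cv2.imwrite('pics/c8.png',o[:,:,::-1])
```

```text
t 30.82 pos [ 413.9 -284.8  252.7] yaz -92.1 F [ 1.3 -0.3 -0.8] q [-0.73  0.27  1.8   0.    1.06  0.87]
shift tool [-424.2 -269.6  252.4]
(271, 124, 17, 28) [ 490.9 -255.9  132. ]
```

View pics/c8.png

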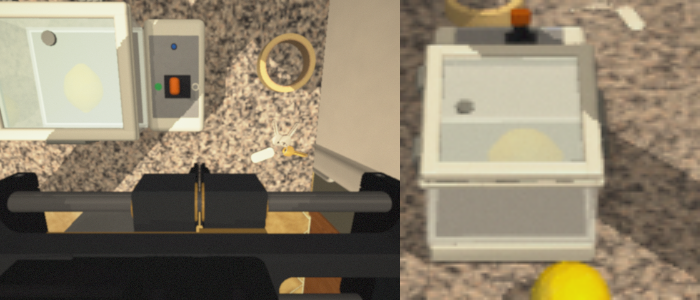

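The switch is back in the middle (wrist crop (174,86), y = -255.9 as before). The lid is shut with the lemon inside, and the arm is clear.

```bash
python3 -c "
from h import *
print(hand_in())"
```

```text
the job is handed in; nothing more can be done
None
```

I handed the job in at about 31 s: the lemon is in the box, the lid is shut, the clip is pressed flat (contact checks put it within about 0.05 rad), and the switch was held fully over for 2.5 s and is back in the middle; the hand-in returned no verdict.

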